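# Open the ratchet clamp

## Robot

A 6-joint arm with a two-finger parallel gripper is mounted at the origin on a cart in front of the work surface, level with it; the furniture and walls round the work are solid. World frame = base frame: x ahead of the robot, y to its left, z up, the work surface at z = 0. Lengths are in mm, angles in rad, forces in N, time in s.
With the tool pointing down it reaches from about 275 to 750 mm from the base axis. Payload 10.2 kg.
Tool frame: the origin (TCP) lies midway between the tips of the shut fingers; the grasp point (between the pads) lies 19 mm behind it; x points along the fingers, y is the direction in which the jaws open and shut, and the axes are right-handed (so a half turn about x gives the same grasp; the last joint's range is limited). The gripper opens to 85 mm and grips with 20 to 120 N. Pads are 22 mm wide; open, the fingers measure 114 mm over their backs; the gripper's body (76 mm by 85 mm) begins 54 mm behind the grasp point. The pads swing forward as they close: fully open they stand 13 mm farther back than shut.
Start: joints at [-1.349, 0.313, 1.498, -0, 1.331, -0.223], TCP at [225.884, -473.928, 231.294] pointing down, gripper open.
Joint ranges: [-2.94, 2.94], [-0.97, 2.17], [0.19, 2.56], [-1.23, 4.37], [0.02, 3.11], [-2.88, 2.88]. Speed limits (rad/s): [2.39, 2.39, 3.01, 3.14, 3.14, 3.14].

## Interface

Orientations are given as a unit quaternion [w, x, y, z].
In Python, from rig import sense, capture, get_calibration, finish_job gives the robot as it stands.
- The arm moves only by the tool jog_arm, never from a script. Its argument "increments" is a list of rows, each an object of numbers: "rx", "ry", "rz": the turn, a rotation vector about the tool's x, y, z in rad; "x", "y", "z": the shift along the tool's x, y, z in mm; "hand": the finger opening in mm, from 0 to 85.4. A call has 1 to 5 rows; each row shifts and turns the commanded pose from where the row before left it, along the tool's axes as they then stand; what a row does not reach is not made up. A row lasts 1/8 s, in which the tool goes at most 62.5 mm and 10.7 degrees, less where a joint would pass 70% of its speed; a pose out of reach is approached as far as the arm can. A call with a gripper value outside its range is refused whole. The fingers move at their own pace and stop on an object; "force" is the grip in N (left out, the last holds). Time passes only in rows, so rows that do not move let the fingers close. It gives the time, the measured TCP pose, the force and the opening at its end, in the units of the state.
- sense(): the state, without advancing time (a new reading comes with each control period).
- capture(name): name is "side" or "top" or "wrist"; returns the picture (480x640x3 uint8, red, green, blue); there is no depth.
- get_calibration(name): a dict with "camera_matrix" (3x3 intrinsics, pixels), "D" ([k1, k2, p1, p2, k3] as OpenCV has them; the pictures are not rectified), "R" (3x3) and "t" (3): a world point X has camera coordinates R X + t; the wrist camera has in their place "T_tool_cam" (4x4, takes a point from camera to tool coordinates, whose origin is the TCP and whose axes are the tool frame's). Camera axes: x right, y down, z forward; pixel columns grow to the right and rows downward; lengths in mm; the calibration is good to about 2 mm. A picture is of the moment at which its call begins: read the wrist's pose just before it. get_calibration takes no time and is no camera call.
- finish_job(): hands the job in, once; it reports no verdict.
The state is a dict: "time_s": time; "joints": joint angles; "dq": joint speeds; "tau": joint torques, N m; "eef_pos": TCP position; "ee_rot": TCP orientation; "force": force on the tool from outside, world axes, zero at the start; "wrist_torque": the same for the moment, N m; "grip_width": opening from 0.0 (shut) to 1.0 (fully open).
Only numpy, scipy, OpenCV 4.12 (cv2) and the standard library are available. Lean on these libraries where they do the work, as an engineer would, in place of code of your own. Each camera call takes 0.05 s, during which the arm holds its last target.

## Task

Open the ratchet bar clamp all the way: press the black release paddle on top of the sliding jaw down with the fingertips and, keeping it down, push the jaw back along its bar up to the end stop. Then let go, so that the paddle springs back up. Leave the conduit body lying on the clamp, do not lift or shift it, and do not disturb the fittings standing beside the clamp.

Things in the scene. Friction and masses are not known exactly. Their poses are not given: they have to be found in the camera images.
- clamp_axis (a point): point on the clamp's middle line, 60 mm above the bench. The clamp is fixed: a steel bar (26 mm wide, top at 32 mm) on a base plate 274 x 70 mm, along this point's y axis; z is up. Fixed jaw (70 mm wide, top at 71 mm) 100 to 126 mm toward -y; end stop (60 mm wide, top at 48 mm) 118 to 142 mm toward +y. The sliding jaw opens toward +y. A tall divider closes the bench at its right, y = -0.39
- jaw (a joint): travel of the sliding jaw along the bar, m: 0 to about 0.018 as found, grows as it opens, 0.090 against the end stop. Slides with about 1.2 N friction and drag of 6 N per m/s; a ratchet of 8 mm pitch under the bar blocks opening while the paddle is up, and clicks over when closing. No teeth from 0.080 on
- paddle (a joint): how far the release paddle is pressed down, in m: 0 up, 0.010 fully down. The pawl is clear of the teeth from about 0.004. A spring returns it: 3 N to begin pressing, 6 N fully down
- paddle_top (a point): centre of the top face of the black ribbed release paddle, 46 mm across the bar and 50 mm along it, on top of the sliding jaw, 60 mm above the bench when up; travels with the jaw. Axes as clamp_axis. Toward -y the back of the jaw plate is 31 mm from this point, its top 10 mm above the raised paddle
- thumb_stop (a point): top centre of the face of the upright thumb stop on the sliding jaw, 27 mm from paddle_top toward +y and 18 mm above it (60 mm wide, 12 mm thick). A fingertip pressing the paddle can push against this face to move the jaw
- conduit_center (a point): centre of the grey cast conduit body (130 x 36 x 39 mm) lying loose across the clamp between the jaws, on a bed 34 mm above the bench, against or near the fixed jaw; its long axis is y, across the bar
- coupling_center (a point): centre of a loose pipe coupling, 44 mm diameter, 41 mm high, standing beside the clamp
- tape_center (a point): centre of a loose roll of thread seal tape lying flat, 49 mm diameter, 14 mm high, beside the clamp
- union_center (a point): centre of a loose rusty pipe union, 47 x 54 mm, 47 mm high, standing beside the clamp

How it is judged (in metres and radians):
On the way, in this order (a step that is already met when the one before it is completed fails the run):
1. the release paddle is pressed down before the jaw is pushed back (value of joint paddle above 0.003 m and value of joint jaw below 0.04 m), for 0.05 s.
2. the jaw is on its way back with the paddle held down (value of joint jaw above 0.05 m and value of joint paddle above 0.003 m), for 0.05 s.
3. the jaw is back at the end stop (value of joint jaw above 0.082 m), for 0.1 s.
At the end, for the whole second after the job is handed in: the sliding jaw rests within 8 mm of the end stop (joint above 0.082), the paddle has sprung back up (below 1.5 mm), the conduit body is within 12 mm and each fitting beside the clamp within 15 mm of where it was (value of joint jaw above 0.082 m and value of joint paddle below 0.0015 m and velocity of joint jaw between -0.01 and 0.01 m/s and distance of conduit_center from where it was at the start of the episode below 0.012 m and distance of each of coupling_center, tape_center, union_center from where it was at the start of the episode below 0.015 m); the robot touches nothing.
It fails at once if the conduit body is lifted or shifted (distance of conduit_center from where it was at the start of the episode above 0.012 m).
It fails at once if a fitting beside the clamp is lifted or shifted (distance of any of coupling_center, tape_center, union_center from where it was at the start of the episode above 0.015 m).
It also fails if it takes over 35 s, if anything falls off the work surface, if the arm or the gripper's body presses on something with over 40 N, if the wrist force passes 120 N, or if a joint passes its speed limit or range.

## Working session

There is one attempt and no reset: what is moved stays moved. The work goes in short steps, Python scripts to look and compute and a tool call to move; the robot and the scene stay as the last step left them, time stands still between calls to the robot, and variables do not carry over. Pictures are saved under pics/ and viewed, and the job is handed in when it is done.

Besides the shell and the picture viewer there is one more tool, called after "Request:" by a JSON object that holds its "api" and its "payload". jog_arm: Moves the arm, as the interface text tells. Its arguments: {"type":"object","properties":{"increments":{"type":"array","items":{"type":"object","properties":{"rx":{"type":"number"},"ry":{"type":"number"},"rz":{"type":"number"},"x":{"type":"number"},"y":{"type":"number"},"z":{"type":"number"},"hand":{"type":"number"}}}},"force":{"type":"number"}},"required":["increments"]}

```bash
mkdir -p pics; ls
python3 - <<'E'
from rig import *
import cv2
s=sense();print(s)
for n in ["side","top","wrist"]:
    c=get_calibration(n);print(n,c)
    cv2.imwrite(f"pics/{n}0.png",capture(n)[:,:,::-1])
E
```

```text
pics
{'time_s': 0.0, 'joints': array([-1.34936855e+00,  3.13461286e-01,  1.49843002e+00, -2.04609658e-06,
        1.33100867e+00, -2.23389120e-01]), 'dq': array([-0.00068381,  0.00012333,  0.00059558, -0.00049675, -0.001834  ,
        0.00112879]), 'tau': array([-1.60467716e-04, -4.12263429e+01, -2.59737843e+01, -2.86165568e-04,
        4.12223657e-03, -2.25379033e-06]), 'eef_pos': array([ 225.83960669, -473.65860953,  230.73196378]), 'ee_rot': array([-0.1555111 , -0.68968962, -0.15643552,  0.68969012]), 'force': array([-0.76084267,  0.88757685,  0.18911753]), 'wrist_torque': array([ 0.03740322, -0.02894155,  0.0324451 ]), 'grip_width': 0.9999622814046268}
side {'camera_matrix': array([[467.84168475,   0.        , 321.91591327],
       [  0.        , 467.84168475, 241.40887142],
       [  0.        ,   0.        ,   1.        ]]), 'D': array([-0.03922715,  0.        ,  0.        ,  0.        ,  0.        ]), 'R': array([[-0.9772101 , -0.21217406,  0.00652655],
       [-0.08871168,  0.38026097, -0.92061492],
       [ 0.19284882, -0.90021318, -0.39041718]]), 't': array([485.72296426,  
[... 398 characters left out ...]
0.01241544, -0.99216825]]), 't': array([  91.55574959,  491.04733425, 1032.00340652])}
wrist {'camera_matrix': array([[389.34902863,   0.        , 319.47010636],
       [  0.        , 389.34902863, 246.87145918],
       [  0.        ,   0.        ,   1.        ]]), 'D': array([-0.01147816,  0.        ,  0.        ,  0.        ,  0.        ]), 'T_tool_cam': array([[-3.46392475e-04, -3.25471101e-01,  9.45551925e-01,
        -1.43491939e+02],
       [ 9.99999831e-01, -5.54473184e-04,  1.75482080e-04,
        -2.40851129e-02],
       [ 4.67168841e-04,  9.45551826e-01,  3.25471238e-01,
        -8.36422425e+01],
       [ 0.00000000e+00,  0.00000000e+00,  0.00000000e+00,
         1.00000000e+00]])}
```

View pics/side0.png

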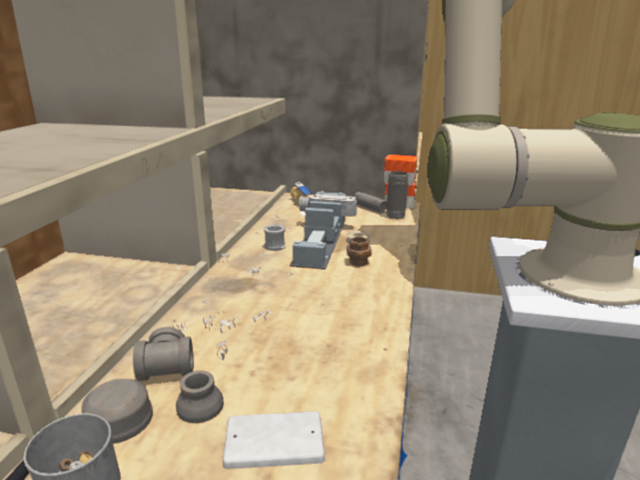

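View pics/top0.png

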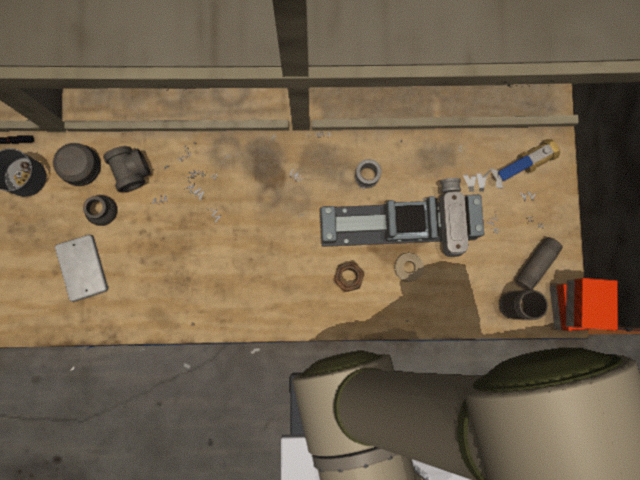

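View pics/wrist0.png

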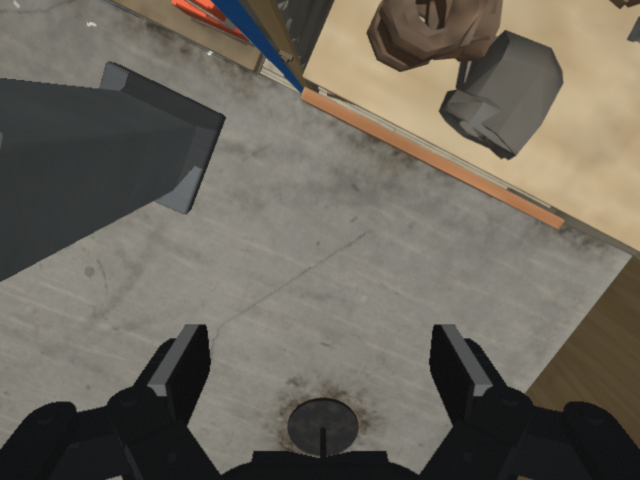

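```bash
cat > h.py <<'E'
from rig import *
import numpy as np, cv2
from scipy.spatial.transform import Rotation as Rn
def pose(s):
    q=s['ee_rot'];return Rn.from_quat([q[1],q[2],q[3],q[0]]).as_matrix(),np.array(s['eef_pos'])
def ray(n,uv,s=None):
    c=get_calibration(n)
    p=cv2.undistortPoints(np.array([[uv]],float),c['camera_matrix'],c['D'])[0,0]
    d=np.array([p[0],p[1],1])
    if n=='wrist':
        Rt,pt=pose(s);T=c['T_tool_cam'];o=pt+Rt@T[:3,3];d=Rt@T[:3,:3]@d
    else:
        o=-c['R'].T@c['t'];d=c['R'].T@d
    return o,d/np.linalg.norm(d)
def plane(n,uv,z,s=None):
    o,d=ray(n,uv,s);return o+d*(z-o[2])/d[2]
def tri(rs):
    A=0;b=0
    for o,d in rs:
        P=np.eye(3)-np.outer(d,d);A=A+P;b=b+P@o
    x=np.linalg.solve(A,b);return x,[np.linalg.norm((np.eye(3)-np.outer(d,d))@(x-o)) for o,d in rs]
E
python3 - <<'E'
from h import *
i=cv2.imread('pics/top0.png');cv2.imwrite('pics/topz.png',cv2.resize(i[130:330,290:490],(800,800)[:2],interpolation=cv2.INTER_CUBIC)[0:600])
i=cv2.imread('pics/side0.png');cv2.imwrite('pics/sidez.png',cv2.resize(i[170:290,250:410],(800,600),interpolation=cv2.INTER_CUBIC))
for n,uv,z in [('paddle',(410,219),60),('edgefront',(300,348),0),('bench right',(580,320),0),('beam',(300,120),0),('beam75 0',(300,90),300),('coup',(368,173),41),('tape',(407,265),14),('union',(349,276),47),('cond',(454,222),73),('endstopL',(320,225),48),('fixedR',(482,215),71)]:
    print(n,plane('top',uv,z).round())
for n in('side','top'): print(n,ray(n,(320,240)))
E
```

```text
paddle [509. -62.  60.]
edgefront [296. 125.   0.]
bench right [ 339. -357.    0.]
beam [701. 122.   0.]
beam75 0 [647. 115. 300.]
coup [593.   5.  41.]
tape [436. -62.  14.]
union [416.  41.  47.]
cond [ 502. -132.   73.]
endstopL [503.  88.  48.]
fixedR [ 513. -179.   71.]
side (array([314.10843285, 854.58107625, 390.23812182]), array([ 0.19711531, -0.90047777, -0.38766653]))
top (array([ 360.17275722,   98.3801994 , 1084.03777247]), array([ 0.11217948, -0.00920382, -0.99364534]))
```

View pics/topz.png

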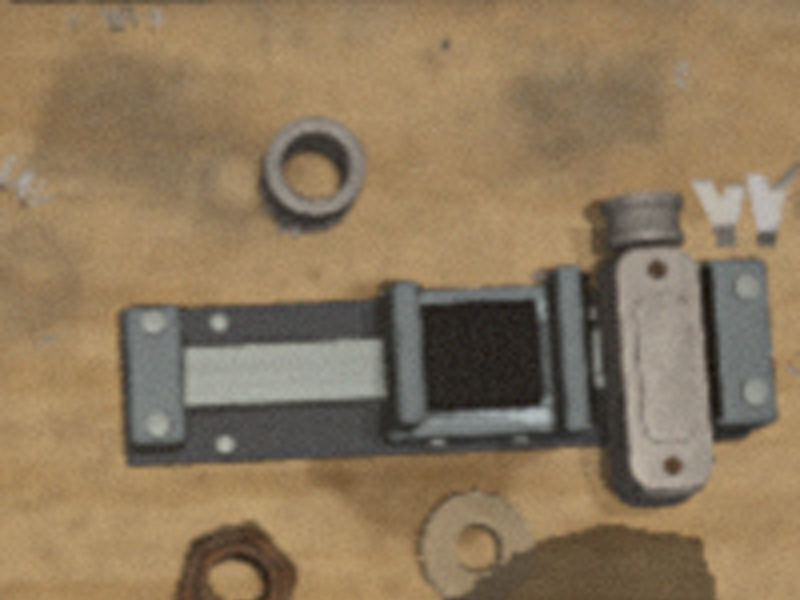

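View pics/sidez.png

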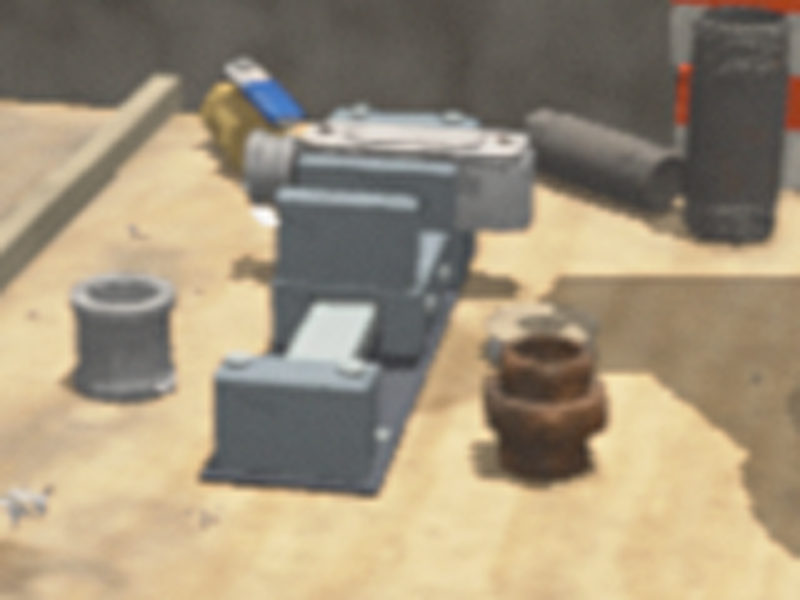

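Run:
```python
from h import *
s=sense();R,p=pose(s);print(R.round(3),p)
for uv in [(303,90),(563,225),(265,70),(440,20),(500,90),(300,60)]:
    print(uv,plane('wrist',uv,0,s).round(),plane('wrist',uv,200,s).round())
o,d=ray('wrist',(320,240),s);print(o,d)
# side image: where the bench corner at divider; y=-390 plane
for uv in [(425,235),(418,285),(410,190),(425,60),(420,150)]:
    o,d=ray('side',uv);t=(-390-o[1])/d[1];print(uv,(o+d*t).round())
# project wall lines
def proj(n,P):
    c=get_calibration(n);return cv2.projectPoints(np.array(P,float),cv2.Rodrigues(c['R'])[0],c['t'],c['camera_matrix'],c['D'])[0][:,0].round()
print(proj('side',[[296,-390,0],[296,-390,300],[296,-390,600],[750,-390,0],[296,0,0],[226,-474,231]]))
print(proj('top',[[296,-390,0],[296,-390,300],[226,-474,231],[700,-390,0]]))
```

```text
[[-0.     0.43  -0.903]
 [ 0.001 -0.903 -0.43 ]
 [-1.    -0.001 -0.   ]] [ 225.83505196 -473.73507277  230.86604242]
(303, 90) [ 313. -416.    0.] [ 307. -428.  200.]
(563, 225) [ 311. -703.    0.] [ 306. -561.  200.]
(265, 70) [ 313. -379.    0.] [ 307. -410.  200.]
(440, 20) [ 413. -498.    0.] [ 354. -466.  200.]
(500, 90) [ 389. -575.   -0.] [ 342. -502.  200.]
(300, 60) [ 334. -403.    0.] [ 316. -422.  200.]
[ 301.36058396 -437.86852877  374.37714067] [-0.27823999 -0.13328823 -0.95121856]
(425, 235) [ 286. -390. -102.]
(418, 285) [ 291. -390. -261.]
(410, 190) [ 337. -390.   25.]
(425, 60) [ 326. -390.  357.]
(420, 150) [ 320. -390.  136.]
[[425. 200.]
 [435.  85.]
 [447. -53.]
 [265. 189.]
 [422. 260.]
 [459. 110.]]
[[601. 345.]
 [717. 360.]
 [755. 411.]
 [585. 116.]]
```

Request:
{"api": "jog_arm", "payload": {"increments": [{"y": -15, "z": 32, "hand": 0}, {"y": -36, "z": -17}, {"y": -50, "z": -24}, {"y": -50, "z": -24}, {"y": -50, "z": -24}]}}

```text
schema error: expected keys rx, ry, rz, x, y, z, hand
```

Request:
{"api": "jog_arm", "payload": {"increments": [{"rx": 0, "ry": 0, "rz": 0, "x": 0, "y": -15, "z": 32, "hand": 0}, {"rx": 0, "ry": 0, "rz": 0, "x": 0, "y": -36, "z": -17, "hand": 0}, {"rx": 0, "ry": 0, "rz": 0, "x": 0, "y": -50, "z": -24, "hand": 0}, {"rx": 0, "ry": 0, "rz": 0, "x": 0, "y": -50, "z": -24, "hand": 0}, {"rx": 0, "ry": 0, "rz": 0, "x": 0, "y": -50, "z": -24, "hand": 0}], "force": 20}}

```text
time_s: 0.78
eef_pos: [190.7, -266.1, 231.0]
ee_rot: [0.156, 0.69, 0.156, -0.69]
force: [1.1, 0.3, 1.3]
grip_width: 0.001
```

Request:
{"api": "jog_arm", "payload": {"increments": [{"rx": -0.185, "ry": 0, "rz": 0, "x": 0, "y": 3.5, "z": -51.5, "hand": 0}, {"rx": -0.185, "ry": 0, "rz": 0, "x": 0, "y": 13, "z": -50, "hand": 0}, {"rx": -0.185, "ry": 0, "rz": 0, "x": 0, "y": 22, "z": -46.7, "hand": 0}, {"rx": -0.185, "ry": 0, "rz": 0, "x": 0, "y": 30.3, "z": -41.8, "hand": 0}, {"rx": -0.185, "ry": 0, "rz": 0, "x": 0, "y": 37.6, "z": -35.4, "hand": 0}]}}

```text
time_s: 1.4
eef_pos: [432.7, -172.7, 231.2]
ee_rot: [-0.449, -0.546, -0.449, 0.546]
force: [-0.7, -1.3, -0.2]
grip_width: -0.001
```

Run:
```python
from h import *
s=sense();R,p=pose(s);print(R.round(3),p,s['force'])
cv2.imwrite("pics/w1.png",capture('wrist')[:,:,::-1])
```

```text
[[-0.     0.981 -0.193]
 [-0.    -0.193 -0.981]
 [-1.    -0.     0.   ]] [ 432.73180111 -172.67000718  231.19511984] [-0.71784736 -1.32845427 -0.24705155]
```

View pics/w1.png

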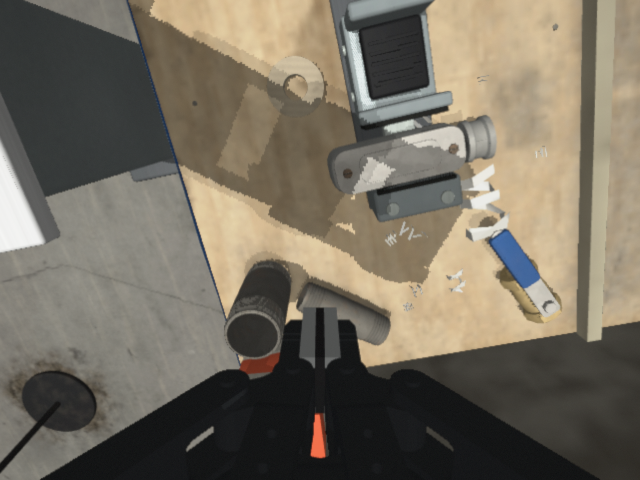

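Request:
{"api": "jog_arm", "payload": {"increments": [{"rx": -0.077, "ry": 0, "rz": 0, "x": 0, "y": 12.5, "z": -40, "hand": 0}, {"rx": -0.077, "ry": 0, "rz": 0, "x": 0, "y": 15.5, "z": -39, "hand": 0}, {"rx": -0.077, "ry": 0, "rz": 0, "x": 0, "y": 18.5, "z": -37.8, "hand": 0}, {"rx": 0, "ry": 0, "rz": 0, "x": 0, "y": 0, "z": 0, "hand": 0}]}}

```text
time_s: 1.95
eef_pos: [492.4, -61.4, 231.0]
ee_rot: [0.508, 0.492, 0.509, -0.491]
force: [0.4, 0.6, 0.2]
grip_width: 0.0
```

Run:
```python
from h import *
import pickle
s=sense();R,p=pose(s);print(R.round(3),p,s['force'])
pickle.dump(s,open('s2.pkl','wb'))
cv2.imwrite("pics/w2.png",capture('wrist')[:,:,::-1])
```

```text
[[-0.     0.999  0.034]
 [ 0.001  0.034 -0.999]
 [-1.    -0.    -0.001]] [492.38941542 -61.38166931 230.95401946] [0.39411252 0.64073083 0.15256384]
```

View pics/w2.png

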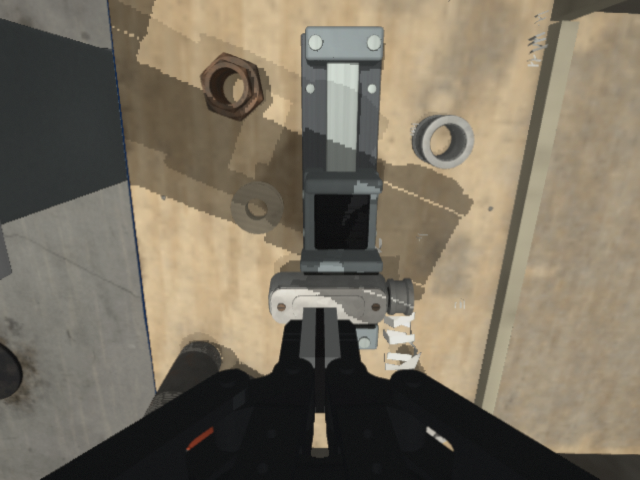

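Run:
```python
from h import *
import pickle
s2=pickle.load(open('s2.pkl','rb'))
s1={'eef_pos':[432.73180111,-172.67000718,231.19511984],'ee_rot':[-0.449,-0.546,-0.449,0.546]}
def blob(f,box,th=70):
    i=cv2.imread(f);x0,y0,x1,y1=box;g=i[y0:y1,x0:x1].max(2)
    m=(g<th).astype(np.uint8);m=cv2.morphologyEx(m,cv2.MORPH_OPEN,np.ones((3,3)))
    m=cv2.morphologyEx(m,cv2.MORPH_CLOSE,np.ones((5,5)))
    cs,_=cv2.findContours(m,cv2.RETR_EXTERNAL,cv2.CHAIN_APPROX_NONE);c=max(cs,key=cv2.contourArea)
    r=cv2.minAreaRect(c);b=cv2.boxPoints(r)+[x0,y0];print(f,cv2.contourArea(c),r[1],b.round().tolist());return b
for th in(55,):
    B={ 'w1':blob('pics/w1.png',(350,5,440,110),th),'w2':blob('pics/w2.png',(310,192,372,250),th),'top':blob('pics/top0.png',(392,200,430,240),45)}
r=[ray('wrist',B['w1'].mean(0),s1),ray('wrist',B['w2'].mean(0),s2),ray('top',B['top'].mean(0))]
print(tri(r),tri(r[:2]),tri(r[1:]))
for n,k,s in(('wrist','w1',s1),('wrist','w2',s2),('top','top',None)):
    q=np.array([plane(n,u,60,s) for u in B[k]]);print(k,q.mean(0).round(1),[np.linalg.norm(q[i]-q[i-1]).round(1) for i in range(4)])
i=cv2.imread('pics/w2.png')[10:290,260:420];cv2.imwrite('pics/w2z.png',cv2.resize(i,None,fx=2.1,fy=2.1,interpolation=cv2.INTER_CUBIC))
# bolts end stop
for uv in [(315,43),(375,43)]: print(plane('wrist',uv,49,s2))
for uv in [(310,89),(371,89)]: print(plane('wrist',uv,6,s2))
```

```text
pics/w1.png 4420.5 (76.5629653930664, 63.236000061035156) [[357.0, 24.0], [419.0, 13.0], [433.0, 88.0], [370.0, 99.0]]
pics/w2.png 3043.0 (57.0, 57.0) [[314.0, 192.0], [371.0, 192.0], [371.0, 249.0], [314.0, 249.0]]
pics/top0.png 500.0 (25.2772216796875, 26.67411994934082) [[396.0, 207.0], [423.0, 205.0], [424.0, 230.0], [398.0, 232.0]]
(array([510.89520962, -62.26161849,  59.06128171]), [np.float64(0.37500439096014715), np.float64(0.48997685032985716), np.float64(0.40695072042327524)]) (array([511.03922079, -62.1055811 ,  58.74630194]), [np.float64(0.3798370536390166), np.float64(0.37983705363909515)]) (array([511.654872  , -63.59700014,  53.37766852]), [np.float64(0.14747967844258192), np.float64(0.14747967844271906)])
w1 [510.4 -62.8  60. ] [np.float64(52.0), np.float64(44.6), np.float64(51.9), np.float64(47.2)]
w2 [511.3 -62.5  60. ] [np.float64(49.2), np.float64(46.5), np.float64(49.3), np.float64(48.8)]
top [510.6 -62.5  60. ] [np.float64(42.7), np.float64(44.8), np.float64(42.7), np.float64(44.5)]
[484.25058278  72.14711978  49.        ]
[529.30053774  73.68287588  49.        ]
[480.29278495  42.13010104   6.        ]
[533.93953128  43.94327934   6.        ]
```

View pics/w2z.png

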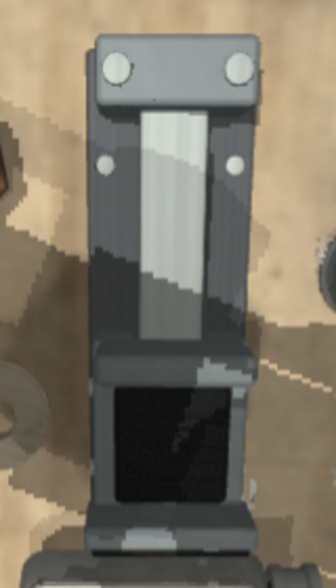

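Request:
{"api": "jog_arm", "payload": {"increments": [{"rx": 0, "ry": 0, "rz": 0, "x": 20, "y": 18.5, "z": -8.8, "hand": 0}, {"rx": 0, "ry": 0, "rz": 0, "x": 50, "y": 0, "z": 0, "hand": 0}, {"rx": 0, "ry": 0, "rz": 0, "x": 50, "y": 0, "z": 0, "hand": 0}, {"rx": 0, "ry": 0, "rz": 0, "x": 25, "y": 0, "z": 0, "hand": 0}, {"rx": 0, "ry": 0, "rz": 0, "x": 0, "y": 0, "z": 0, "hand": 0}]}}

```text
time_s: 2.62
eef_pos: [509.0, -54.6, 85.0]
ee_rot: [0.506, 0.492, 0.508, -0.493]
force: [-1.0, 1.1, 0.1]
grip_width: 0.001
```

Run:
```python
from h import *
s=sense();R,p=pose(s);print(R.round(3),p,s['force'])
a=capture('wrist')[:,:,::-1];cv2.imwrite("pics/w3.png",a)
b=capture('side')[:,:,::-1];cv2.imwrite("pics/s3.png",cv2.resize(b[150:290,230:430],(800,560),interpolation=cv2.INTER_CUBIC))
```

```text
[[-0.003  1.     0.028]
 [ 0.001  0.028 -1.   ]
 [-1.    -0.003 -0.001]] [508.95144121 -54.60618854  85.04164488] [-0.97679891  1.06843791  0.08043226]
```

View pics/w3.png

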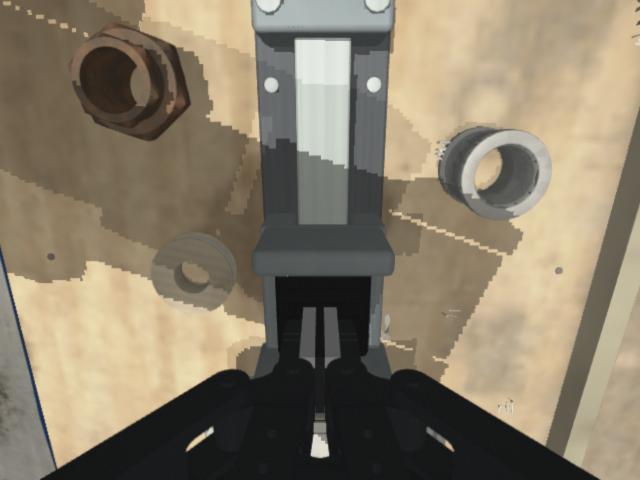

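View pics/s3.png

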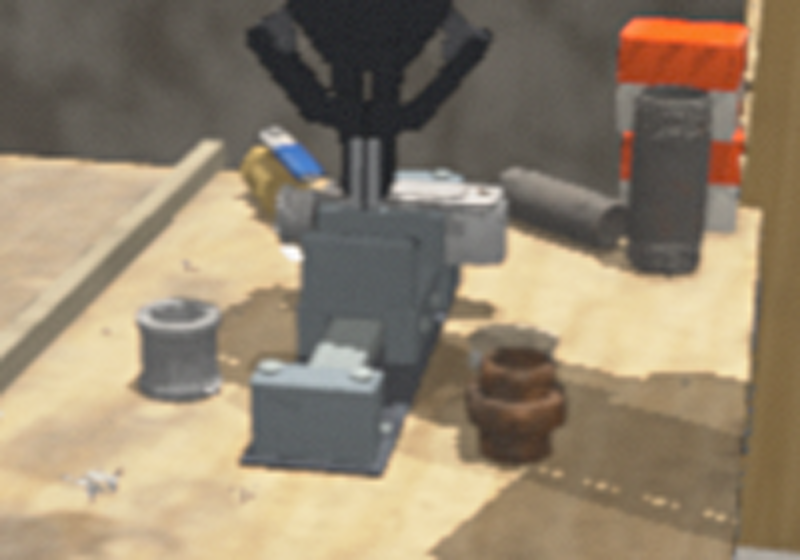

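Request:
{"api": "jog_arm", "payload": {"increments": [{"rx": 0, "ry": 0, "rz": 0, "x": 12, "y": 0, "z": 0, "hand": 0}, {"rx": 0, "ry": 0, "rz": 0, "x": 9, "y": 0, "z": 0, "hand": 0}, {"rx": 0, "ry": 0, "rz": 0, "x": 0, "y": 0, "z": 0, "hand": 0}]}}

```text
time_s: 3.1
eef_pos: [509.7, -53.9, 64.7]
ee_rot: [0.507, 0.492, 0.508, -0.493]
force: [0.2, -0.6, 0.3]
grip_width: -0.004
```

Run:
```python
from h import *
s=sense();R,p=pose(s);print(R.round(3),p,s['force'])
```

```text
[[-0.001  1.     0.03 ]
 [ 0.     0.03  -1.   ]
 [-1.    -0.001 -0.   ]] [509.7493876  -53.85771762  64.67454717] [ 0.22953452 -0.64371669  0.32398534]
```

Request:
{"api": "jog_arm", "payload": {"increments": [{"rx": 0, "ry": 0, "rz": 0, "x": 5, "y": 0, "z": 0, "hand": 0}, {"rx": 0, "ry": 0, "rz": 0, "x": 3, "y": 0, "z": 0, "hand": 0}, {"rx": 0, "ry": 0, "rz": 0, "x": 2, "y": 0, "z": 0, "hand": 0}, {"rx": 0, "ry": 0, "rz": 0, "x": 0, "y": 0, "z": 0, "hand": 0}]}}

```text
time_s: 3.6
eef_pos: [510.4, -54.0, 55.5]
ee_rot: [0.508, 0.493, 0.507, -0.492]
force: [0.2, 0.3, 4.4]
grip_width: 0.002
```

Request:
{"api": "jog_arm", "payload": {"increments": [{"rx": 0, "ry": 0, "rz": 0, "x": 2, "y": 0, "z": 0, "hand": 0}, {"rx": 0, "ry": 0, "rz": 0, "x": 1.5, "y": 0, "z": 0, "hand": 0}, {"rx": 0, "ry": 0, "rz": 0, "x": 0, "y": 0, "z": 0, "hand": 0}, {"rx": 0, "ry": 0, "rz": 0, "x": 0, "y": 0, "z": 0, "hand": 0}]}}

```text
time_s: 4.1
eef_pos: [510.3, -54.0, 51.9]
ee_rot: [0.508, 0.493, 0.507, -0.492]
force: [2.2, -0.1, 5.6]
grip_width: 0.0
```

Request:
{"api": "jog_arm", "payload": {"increments": [{"rx": 0, "ry": 0, "rz": 0, "x": 0, "y": 0, "z": -6, "hand": 0}, {"rx": 0, "ry": 0, "rz": 0, "x": 0, "y": 0, "z": -7, "hand": 0}, {"rx": 0, "ry": 0, "rz": 0, "x": 0, "y": 0, "z": -7, "hand": 0}, {"rx": 0, "ry": 0, "rz": 0, "x": 0, "y": 0, "z": -7, "hand": 0}]}}

```text
time_s: 4.6
eef_pos: [509.5, -26.8, 51.9]
ee_rot: [0.508, 0.492, 0.507, -0.492]
force: [1.0, -1.5, 4.9]
grip_width: -0.001
```

Run:
```python
from h import *
s=sense();R,p=pose(s);print(R.round(3),p,s['force'])
a=capture('wrist')[:,:,::-1];cv2.imwrite("pics/w4.png",a)
b=capture('side')[:,:,::-1];cv2.imwrite("pics/s4.png",cv2.resize(b[150:290,230:430],(800,560),interpolation=cv2.INTER_CUBIC))
```

```text
[[ 0.001  1.     0.03 ]
 [-0.     0.03  -1.   ]
 [-1.     0.     0.   ]] [509.49524843 -26.84186743  51.9369018 ] [ 0.97547384 -1.5045833   4.89286149]
```

View pics/w4.png

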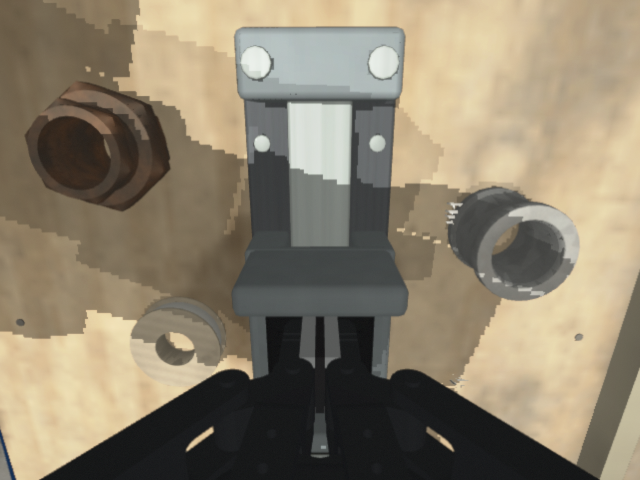

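View pics/s4.png

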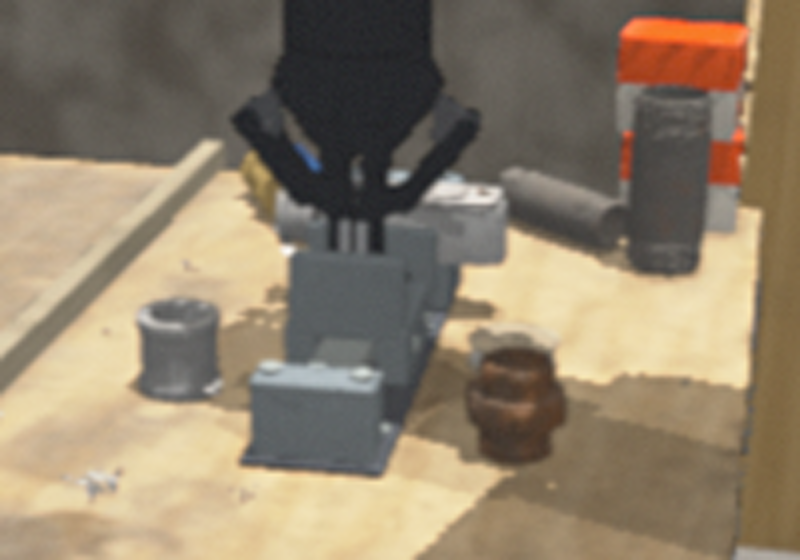

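Request:
{"api": "jog_arm", "payload": {"increments": [{"rx": 0, "ry": 0, "rz": 0, "x": 0, "y": 0, "z": -7, "hand": 0}, {"rx": 0, "ry": 0, "rz": 0, "x": 0, "y": 0, "z": -7, "hand": 0}, {"rx": 0, "ry": 0, "rz": 0, "x": 0, "y": 0, "z": -7, "hand": 0}, {"rx": 0, "ry": 0, "rz": 0, "x": 0, "y": 0, "z": -7, "hand": 0}, {"rx": 0, "ry": 0, "rz": 0, "x": 0, "y": 0, "z": -7, "hand": 0}]}}

```text
time_s: 5.32
eef_pos: [508.4, 8.2, 51.9]
ee_rot: [0.508, 0.492, 0.507, -0.492]
force: [0.4, -2.6, 4.6]
grip_width: -0.003
```

Request:
{"api": "jog_arm", "payload": {"increments": [{"rx": 0, "ry": 0, "rz": 0, "x": 0, "y": 0, "z": -6, "hand": 0}, {"rx": 0, "ry": 0, "rz": 0, "x": 0, "y": 0, "z": -5, "hand": 0}, {"rx": 0, "ry": 0, "rz": 0, "x": 0, "y": 0, "z": -4, "hand": 0}, {"rx": 0, "ry": 0, "rz": 0, "x": 0, "y": 0, "z": 0, "hand": 0}]}}

```text
time_s: 5.82
eef_pos: [507.9, 23.5, 51.9]
ee_rot: [0.508, 0.493, 0.507, -0.492]
force: [0.8, 1.2, 5.7]
grip_width: 0.007
```

Run:
```python
from h import *
s=sense();R,p=pose(s);print(R.round(3),p,s['force'])
a=capture('wrist')[:,:,::-1];cv2.imwrite("pics/w5.png",a)
```

```text
[[ 0.    1.    0.03]
 [ 0.    0.03 -1.  ]
 [-1.    0.   -0.  ]] [507.90093342  23.51074677  51.90622712] [0.7901054  1.18691895 5.68100385]
```

View pics/w5.png

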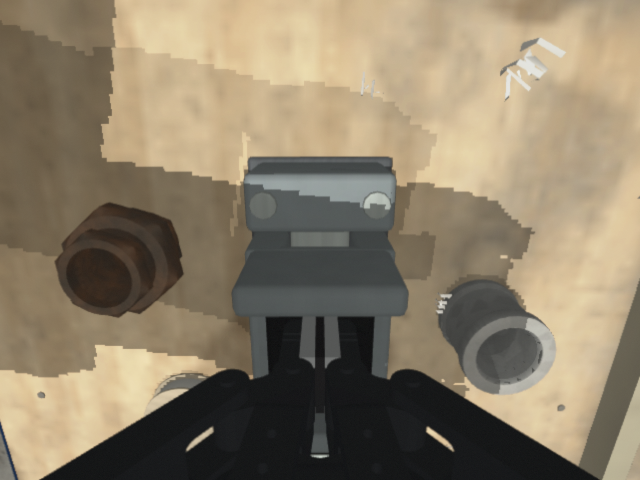

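Request:
{"api": "jog_arm", "payload": {"increments": [{"rx": 0, "ry": 0, "rz": 0, "x": 0, "y": 0, "z": -3, "hand": 0}, {"rx": 0, "ry": 0, "rz": 0, "x": 0, "y": 0, "z": -3, "hand": 0}, {"rx": 0, "ry": 0, "rz": 0, "x": 0, "y": 0, "z": -2, "hand": 0}, {"rx": 0, "ry": 0, "rz": 0, "x": 0, "y": 0, "z": 0, "hand": 0}]}}

```text
time_s: 6.38
eef_pos: [507.6, 31.0, 51.9]
ee_rot: [0.508, 0.492, 0.507, -0.492]
force: [0.7, -2.0, 4.7]
grip_width: -0.003
```

Request:
{"api": "jog_arm", "payload": {"increments": [{"rx": 0, "ry": 0, "rz": 0, "x": 0, "y": 0, "z": -2, "hand": 0}, {"rx": 0, "ry": 0, "rz": 0, "x": 0, "y": 0, "z": -1, "hand": 0}, {"rx": 0, "ry": 0, "rz": 0, "x": 0, "y": 0, "z": 0, "hand": 0}]}}

```text
time_s: 6.75
eef_pos: [507.5, 33.8, 51.9]
ee_rot: [0.508, 0.492, 0.507, -0.493]
force: [0.5, -2.1, 4.9]
grip_width: -0.001
```

Request:
{"api": "jog_arm", "payload": {"increments": [{"rx": 0, "ry": 0, "rz": 0, "x": 0, "y": 0, "z": -2, "hand": 0}, {"rx": 0, "ry": 0, "rz": 0, "x": 0, "y": 0, "z": 0, "hand": 0}]}}

```text
time_s: 7.0
eef_pos: [507.4, 35.8, 51.9]
ee_rot: [0.508, 0.492, 0.507, -0.493]
force: [0.6, -2.5, 5.0]
grip_width: 0.0
```

Run:
```python
from h import *
s=sense();R,p=pose(s);print(p,s['force'])
a=capture('wrist')[:,:,::-1];cv2.imwrite("pics/w6.png",cv2.resize(a[140:400,200:440],(552,598)))
```

```text
[507.42346382  35.82889873  51.87101402] [ 0.58669759 -2.50103684  5.01929404]
```

View pics/w6.png

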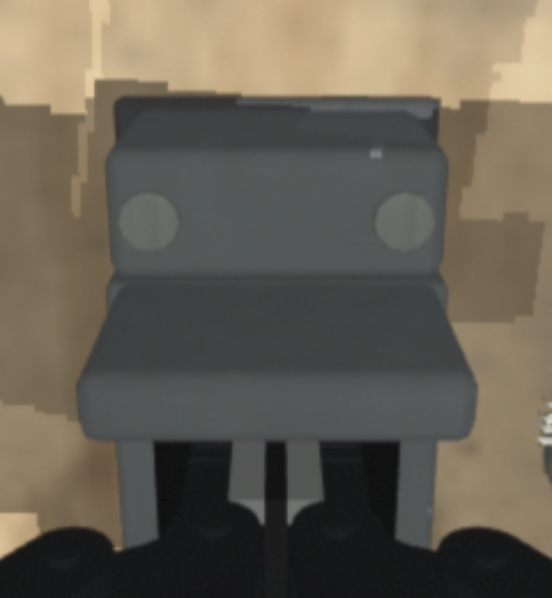

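Request:
{"api": "jog_arm", "payload": {"increments": [{"rx": 0, "ry": 0, "rz": 0, "x": 0, "y": 0, "z": -2, "hand": 0}, {"rx": 0, "ry": 0, "rz": 0, "x": 0, "y": 0, "z": 0, "hand": 0}]}}

```text
time_s: 7.3
eef_pos: [507.4, 36.9, 51.9]
ee_rot: [0.508, 0.492, 0.507, -0.493]
force: [-0.2, -9.1, 4.7]
grip_width: 0.007
```

Request:
{"api": "jog_arm", "payload": {"increments": [{"rx": 0, "ry": 0, "rz": 0, "x": 0, "y": 0, "z": -2, "hand": 0}, {"rx": 0, "ry": 0, "rz": 0, "x": 0, "y": 0, "z": 0, "hand": 0}]}}

```text
time_s: 7.55
eef_pos: [507.4, 36.9, 51.9]
ee_rot: [0.509, 0.491, 0.506, -0.494]
force: [-0.9, -23.2, 4.6]
grip_width: -0.005
```

Request:
{"api": "jog_arm", "payload": {"increments": [{"rx": 0, "ry": 0, "rz": 0, "x": 0, "y": 0, "z": 2.5, "hand": 0}, {"rx": 0, "ry": 0, "rz": 0, "x": 0, "y": 0, "z": 0, "hand": 0}, {"rx": 0, "ry": 0, "rz": 0, "x": -5, "y": 0, "z": 0, "hand": 0}, {"rx": 0, "ry": 0, "rz": 0, "x": -7, "y": 0, "z": 0, "hand": 0}, {"rx": 0, "ry": 0, "rz": 0, "x": -10, "y": 0, "z": 2, "hand": 0}]}}

```text
time_s: 8.18
eef_pos: [506.6, 35.8, 73.3]
ee_rot: [0.507, 0.492, 0.508, -0.493]
force: [0.3, 0.6, -0.0]
grip_width: 0.002
```

Request:
{"api": "jog_arm", "payload": {"increments": [{"rx": 0, "ry": 0, "rz": 0, "x": -20, "y": 0, "z": 2, "hand": 0}, {"rx": 0, "ry": 0, "rz": 0, "x": -40, "y": 0, "z": 0, "hand": 0}, {"rx": 0, "ry": 0, "rz": 0, "x": -50, "y": 0, "z": 20, "hand": 0}, {"rx": 0, "ry": 0, "rz": 0, "x": -40, "y": 0, "z": 30, "hand": 0}, {"rx": 0, "ry": 0, "rz": 0, "x": 0, "y": 0, "z": 0, "hand": 0}]}}

```text
time_s: 8.8
eef_pos: [509.8, -17.7, 226.3]
ee_rot: [0.508, 0.494, 0.506, -0.492]
force: [-0.2, 0.2, -1.5]
grip_width: -0.0
```

Run:
```python
from h import *
import pickle
s=sense();R,p=pose(s);print(p,s['force'])
pickle.dump(s,open('s7.pkl','wb'))
a=capture('wrist')[:,:,::-1];cv2.imwrite("pics/w7.png",a)
b=capture('side')[:,:,::-1];cv2.imwrite("pics/s7.png",cv2.resize(b[150:290,230:430],(800,560),interpolation=cv2.INTER_CUBIC))
b=capture('top')[:,:,::-1];cv2.imwrite("pics/t7.png",b)
```

```text
[509.81498833 -17.66710779 226.29578514] [-0.23399028  0.19226515 -1.52438587]
```

View pics/w7.png

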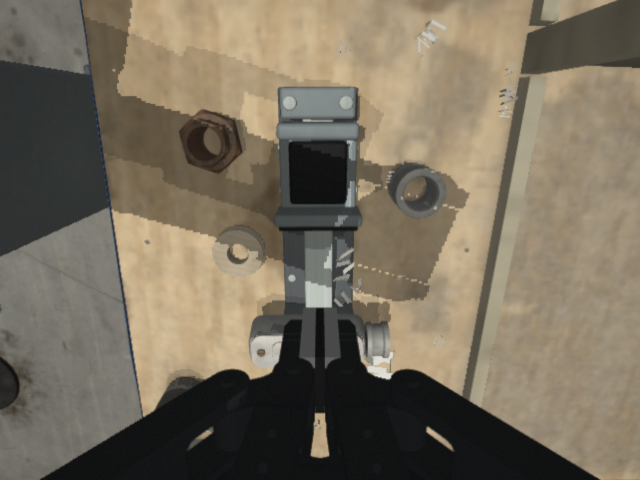

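View pics/s7.png

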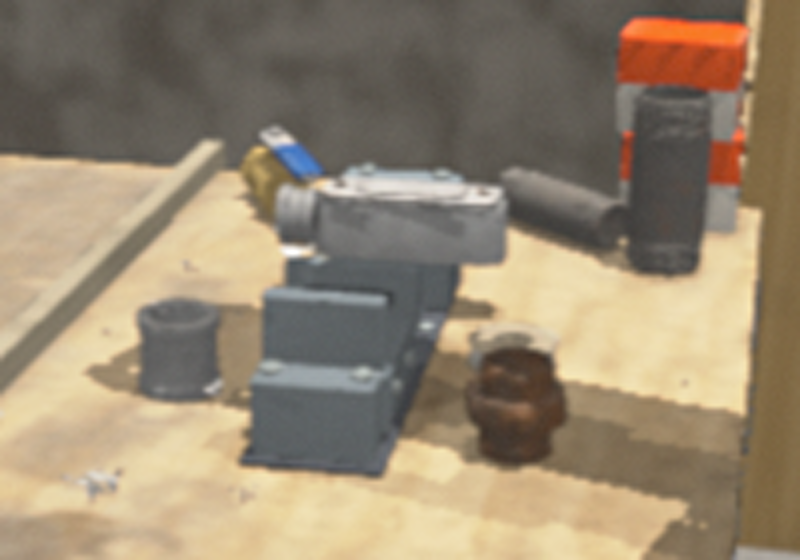

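View pics/t7.png

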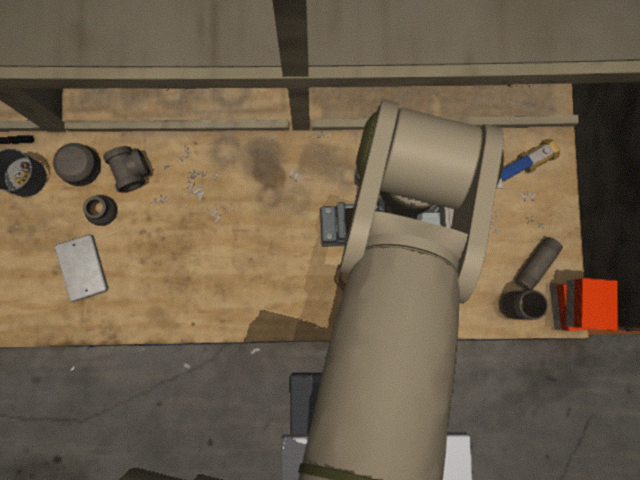

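Run:
```python
from h import *
import pickle
s=pickle.load(open('s7.pkl','rb'));s2=pickle.load(open('s2.pkl','rb'))
P=[plane('wrist',u,60,s) for u in [(290,141),(347,141),(347,203),(290,203)]];print('paddle',np.mean(P,0),P[0]-P[2])
for uv in [(289,103),(346,103)]: print('bolt',plane('wrist',uv,49,s))
for n,u2,u7,z in [('coup',(444,141),(419,193),41),('union',(233,84),(211,141),47),('tape',(257,207),(239,251),14),('condbolt',(277,307),(261,352),74)]:
    print(n,plane('wrist',u2,z,s2).round(1),plane('wrist',u7,z,s).round(1))
i=cv2.imread('pics/w7.png')[80:250,250:380];cv2.imwrite('pics/w7z.png',cv2.resize(i,None,fx=3.5,fy=3.5,interpolation=cv2.INTER_CUBIC))
```

```text
paddle [508.4807764   21.12297843  60.        ] [-46.33262799  47.41548107   0.        ]
bolt [484.29153336  72.54327556  49.        ]
bolt [528.38382082  73.77072577  49.        ]
coup [593.3   4.   41. ] [594.9   3.5  41. ]
union [421.2  41.6  47. ] [421.7  42.3  47. ]
tape [433.  -63.7  14. ] [433.8 -63.   14. ]
condbolt [ 457.9 -137.    74. ] [ 461.6 -135.9   74. ]
```

View pics/w7z.png

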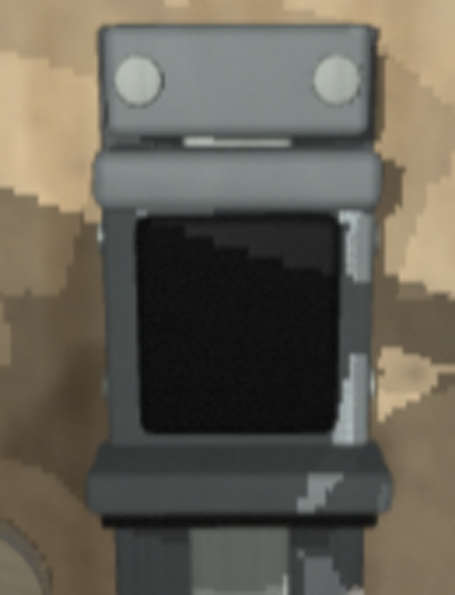

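Run:
```python
from h import *
import pickle
s=pickle.load(open('s7.pkl','rb'))
for r,z in[(80+27/3.5,48),(80+132/3.5,48),(80+150/3.5,78),(80+150/3.5,75),(80+207/3.5,78)]: print(plane('wrist',(318,r),z,s).round(1),z)
S=cv2.imread('pics/s7.png');cv2.imwrite('pics/s7z.png',cv2.resize(S[260:480,220:460],None,fx=2.5,fy=2.5))
```

```text
[506.4  84.2  48. ] 48
[507.   62.3  48. ] 48
[507.   59.2  78. ] 78
[507.   59.1  75. ] 75
[507.3  47.9  78. ] 78
```

View pics/s7z.png

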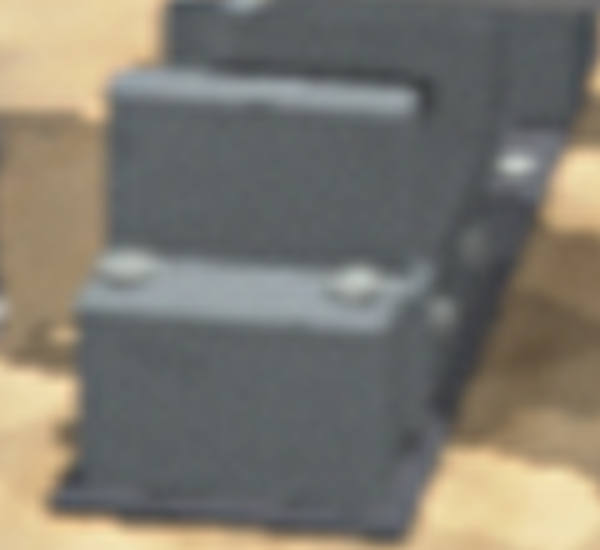

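```bash
python3 -c "
from rig import *
print(finish_job(), sense()['time_s'])"
```

```text
the job is handed in; nothing more can be done
the job is handed in; nothing more can be done
```

The clamp is open and the job is handed in, at about 9 s of the 35 s allowed. I pressed the paddle about 8 mm with the shut fingertips and pushed the jaw back against the thumb stop. The end stop showed as a push force rising to 23 N while the tool stayed still. I then backed off slightly and lifted clear.

**Jaw:** The paddle centre moved about 83 mm, from y = -62.3 to 21.1. The thumb-stop face measured y = 47.9, exactly where the fingertip was when the jaw hit the stop, so the jaw did not follow the fingers back. The picture shows a gap of 2–3 mm between thumb stop and end stop. That is about the size of the measurement error and inside the 8 mm allowed.

**Paddle:** I saw it clear of the fingers but did not measure its raised height again. That it sprang back rests on the fingers being clear of it and the force reading back near zero.

**Fittings:** The coupling, union and tape were each within 2 mm of their earlier positions.

**Conduit:** The one screw I compared read about 4 mm different between the two views. I put that down to picking pixels by hand, since the robot never touched the conduit and the side view looks unchanged.

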